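Lower the grinder's eye shields and start it

ROBOT

A 7-joint arm with a two-finger parallel gripper is mounted at the origin on the work surface. World frame = base frame: x ahead of the robot, y to its left, z up, the work surface at z = 0. Lengths are in m, angles in degrees, forces in N, time in s.
With the tool pointing down it reaches from about 0.4 to 0.925 m from the base axis. Payload 5.6 kg.
Tool frame: the origin (TCP) lies at the very end of the fingers, on their centre line; the grasp point (between the pads) lies 19 mm behind it; z points along the fingers, y is the line along which they close (so a half turn about z gives the same grasp; the last joint's range is limited). The gripper opens to 85 mm and grips with 20 to 120 N. Pads are 22 mm wide; open, the fingers measure 114 mm over their backs; the gripper's body (76 mm by 85 mm) begins 54 mm behind the grasp point. The pads swing forward as they close: fully open they stand 13 mm farther back than shut.
Start: joints at [61.02, 26.786, -0.665, 91.828, 0.344, 61.387, -3.226], TCP at [0.29, -0.582, 0.231] pointing down, gripper open.
Joint ranges: [-144.91, 144.91], [-17.63, 115.5], [-89.93, 88.59], [15.96, 139.68], [-74.01, 254.01], [8.47, 105.57], [-167.45, 167.45]. Speed limits (degrees/s): [147.25, 147.25, 180, 180, 180, 180, 180].

INTERFACE

Orientations are given as a 3x3 rotation matrix whose columns are the frame's x, y, z axes.
In Python, from workcell import ctrl, vision, ticket, spotter gives the robot as it stands. The module is installed in compiled form; this text tells all that it offers.
- The arm moves only by the shell command python3 -m inch 'ROWS' [FORCE]. ROWS is JSON, one flat list of numbers, 7 for each row, row after row: the gripper command: -1 is fully open, 1 is shut, values between are in proportion, then the shift along the tool's x, y, z in units of 40 mm (1.0 is 40 mm), then the turn, a rotation vector about the tool's x, y, z in rad. In form: [claw, tx, ty, tz, wx, wy, wz, claw, tx, ty, tz, wx, wy, wz, ...]. A call has 1 to 8 rows; each row is the pose to reach, as a shift and turn from the pose commanded when the call began, along the tool's axes at that moment; what a row does not reach only later rows make up. A row lasts 1/10 s, in which the tool goes at most 50 mm and 8.59 degrees, less where a joint would pass 70% of its speed; a pose out of reach is approached as far as the arm can. A call with a gripper value outside its range is refused whole. The fingers move at their own pace and stop on an object; FORCE is the grip in N (left out, the last holds). Time passes only in rows, so rows that repeat a pose let the fingers close. It gives the time, the measured TCP pose, the force, the opening and the grip force at its end, in the units of the state.
- ctrl.get_obs(): the state, without advancing time (a new reading comes with each control period).
- vision.camera(name): name is "side" or "top" or "wrist"; returns (picture, depth): 480x640x3 uint8, blue, green, red; 480x640 float32, m along the optical axis (not along the pixel's ray), 0 where there is no reading.
- vision.camera_params(name): a dict with "K" (3x3 intrinsics, pixels), "k1" (the pictures are not rectified: a ray, as slopes to the right and down, at radius r is drawn at 1 + k1 r^2 times it, then the intrinsics apply), "position" and "attitude" of the camera in the world. Camera axes: x right, y down, z forward; pixel columns grow to the right and rows downward; lengths in m; the calibration is good to about 2 mm. A picture is of the moment at which its call begins: read the wrist's pose just before it. camera_params takes no time and is no camera call; for the wrist camera it gives the pose at the moment of the call.
- ticket.close_job(): hands the job in; it is judged then, once.
Trained networks look in the newest picture that a camera, given by its name, has taken for a name from the list of things; names that differ only in an ending like _2 or _b are one class to them, and where a whole thing is asked for, a point or a joint stands for the part that bears it (a point fixed in the world has none). Each returns a list of dicts, best first, with "score" (0 to 1); they miss things now and then, are a little off and sometimes report something else, mostly with a low value. They report only what shows in the picture. A call takes as long as a camera call.
- spotter.recognise(camera, thing): "xyz" ([x, y, z] in m, in world coordinates, good to about 4 mm: the middle of the surface that is visible of it).
- spotter.masks_of(camera, thing): "mask" (480x640 bool, what is visible of it).
- spotter.spot_point(camera, thing): "xyz" ([x, y, z] in m, in world coordinates, good to about 4 mm: a listed point, or the origin of a listed thing).
The state is a dict: "t": time; "qpos": joint angles; "dq": joint speeds; "joint_efforts": joint torques, N m; "eef_pos": TCP position; "orientation": TCP orientation; "force": force on the tool from outside, world axes, zero at the start; "ft_torque": the same for the moment, N m; "finger_gap": opening from 0.0 (shut) to 1.0 (fully open); "finger_force": force on a finger pad.
Only numpy, scipy, OpenCV 4.12 (cv2) and the standard library are available. Lean on these libraries where they do the work, as an engineer would, in place of code of your own. Each camera call takes 0.05 s, during which the arm holds its last target. There are 200 camera calls.

TASK

Get the bench grinder going safely: flip both raised eye shields forward and fully down over their wheels by pushing on them with the fingers, without pinching or forcing them, and only when both are down press the start button fully in and let it come out again. Do not press the mushroom stop button, and leave the other things on the bench where they are.

Things in the scene. Friction and masses are not known exactly. Their poses are not given: they have to be found in the camera images.
- grinder: Grey double-ended bench grinder bolted to the bench, about 340 mm wide (along its own y), 200 mm deep, 251 mm tall to the lid of the starter box on top of its motor; a wheel guard of 176 mm diameter, top at 238 mm, stands at each end round a 150 mm wheel. Origin: centre of its underside, on the bench. Its own x axis points out of its front (open side of the guards, tool rests), away from the robot give or take 20 degrees; its y to the robot's left; z up. Fixed, does not move.
- left_shield (a joint): Angle (rad) of the left eye shield (over the wheel on the grinder's +y side) about its hinge. 0: fully lowered, resting on its stop, sloping 35 degrees downwards to the front; it grows as the shield is raised; 2.18: straight up; 2.45: upper stop, leaning back 15 degrees. A stiff friction hinge holds the shield at any angle: about 0.10 N m, so 1 to 2 N on the shield moves it, and it has to be pushed all the way.
- left_hinge (a point): Middle of the left shield's hinge axis, on the grinder: 65 mm forward of its origin, 127 mm to its +y side, 247 mm above the bench. The hinge axis is parallel to the grinder's y. Behind it, above 255 mm, there is free room over the guard.
- left_edge (a point): Middle of the free edge of the left shield, 95 mm from the hinge axis. The point's x axis points from hinge to free edge, y along the hinge, z out of the outer (operator's) face, which faces back and up over the motor when the shield is raised, and up and to the front when it is lowered.
- left_frame: The left shield's outer side: a flat black frame 100 mm wide, reaching from 10 to 95 mm from the hinge, 6 mm thick, its bars 12 mm wide, round a clear window. This is the side to push on when lowering it. Origin on the hinge axis, in mid-thickness; axes as at left_edge.
- left_lens: The left shield's inner side, which faces the wheel: the back of frame and window, except for the outermost 4 mm. Origin and axes as left_frame.
- right_shield (a joint): Angle (rad) of the right eye shield (over the wheel on the grinder's -y side) about its hinge. 0: fully lowered, resting on its stop, sloping 35 degrees downwards to the front; it grows as the shield is raised; 2.18: straight up; 2.45: upper stop, leaning back 15 degrees. A stiff friction hinge holds the shield at any angle: about 0.10 N m, so 1 to 2 N on the shield moves it, and it has to be pushed all the way.
- right_hinge (a point): Middle of the right shield's hinge axis, on the grinder: 65 mm forward of its origin, 127 mm to its -y side, 247 mm above the bench. The hinge axis is parallel to the grinder's y. Behind it, above 255 mm, there is free room over the guard.
- right_edge (a point): Middle of the free edge of the right shield, 95 mm from the hinge axis. The point's x axis points from hinge to free edge, y along the hinge, z out of the outer (operator's) face, which faces back and up over the motor when the shield is raised, and up and to the front when it is lowered.
- right_frame: The right shield's outer side: a flat black frame 100 mm wide, reaching from 10 to 95 mm from the hinge, 6 mm thick, its bars 12 mm wide, round a clear window. This is the side to push on when lowering it. Origin on the hinge axis, in mid-thickness; axes as at right_edge.
- right_lens: The right shield's inner side, which faces the wheel: the back of frame and window, except for the outermost 4 mm. Origin and axes as right_frame.
- start (a joint): Travel (m) of the start button: 0 out, 0.006 fully pressed straight down; it springs back when released; fully down takes 5 N.
- start_top (a point): Centre of the top of the start button: the small flat round one (26 mm across) of the two on the starter box, on the grinder's +y half, pressed downwards. It stands in a round collar whose rim is lower than the button.
- stop (a joint): Travel (m) of the stop button, 0 out, 0.006 pressed. To be left alone.
- stop_top (a point): Centre of the top of the stop button: the wide mushroom head (40 mm across, top 32 mm above the box lid), 68 mm from the start button, on the grinder's -y half.
- pot: Bystander near the grinder: an empty round steel quench pot, 96 mm across without its two side handles, 75 mm tall. Origin in the middle of its underside. Leave it where it is.
- spray_can: Bystander near the grinder: a standing metal spray can, 66 mm across, 165 mm tall. Origin in the middle of its underside. Leave it where it is.
- jar: Bystander near the grinder: a closed jar, 72 mm across, 75 mm tall. Origin in the middle of its underside. Leave it where it is.
- dresser: Bystander near the grinder: a star-wheel dresser for grinding wheels, lying flat, 217 mm long, 34 mm wide, 30 mm tall. Origin in the middle of its underside. Leave it where it is.
- angle_offcut: Bystander near the grinder: an offcut of steel angle, 80 x 40 x 40 mm. Origin in the middle of its underside. Leave it where it is.
- spanner: Bystander near the grinder: a spanner lying flat, 190 mm long. Origin in the middle of its underside. Leave it where it is.
- chisel: Bystander near the grinder: a cold chisel lying flat, 160 mm long, 18 mm wide. Origin in the middle of its underside. Leave it where it is.

How it is judged (in metres and radians):
On the way, in this order (a step that is already met when the one before it is completed fails the run):
1. both eye shields are fully down (value of joint each of left_shield, right_shield below 0.08 rad), for 0.2 s.
2. with both shields down, the start button is pressed in (all of step 1 and value of joint start above 0.0045 m), for 0.05 s.
At the end, for the whole second after the job is handed in: Both shields within 0.08 rad (4.6 degrees) of their lowered stops and at rest, start button pressed by at least 4.5 of its 6 mm after that and out again (under 1.5 mm), stop button not pressed (all of step 1 and value of joint each of start, stop below 0.0015 m and velocity of joint each of left_shield, right_shield below 0.05 rad/s); the robot touches nothing.
It fails at once if the start button is pressed while a shield is not down (value of joint start above 0.003 m and value of joint any of left_shield, right_shield above 0.12 rad).
It fails at once if the stop button is pressed (value of joint stop above 0.003 m).
It fails at once if a bystander is moved by more than 25 mm (distance of any of pot, spray_can, jar, dresser, angle_offcut, spanner, chisel from where it was at the start of the episode above 0.025 m).
It fails at once if a shield is pinched: fingers on its outer side and on its inner side at once ((contact force between the fingers and left_frame above 1 N and contact force between the fingers and left_lens above 1 N) or (contact force between the fingers and right_frame above 1 N and contact force between the fingers and right_lens above 1 N)).
It fails at once if a shield is forced with more than 40 N (contact force between the fingers and left_frame above 40 N or contact force between the fingers and right_frame above 40 N).
It also fails if it takes over 59 s, if anything falls off the work surface, if the arm or the gripper's body presses on something with over 40 N, if the wrist force passes 120 N, or if a joint passes its speed limit or range.

## Working session

There is one attempt and no reset: what is moved stays moved. The work goes in short steps, Python scripts to look and compute and a shell command to move; the robot and the scene stay as the last step left them, time stands still between calls to the robot, and variables do not carry over. Pictures are saved under pics/ and viewed, at most 10 in all, crops included, and the job is handed in when it is done.

```bash
mkdir -p pics; python3 - <<'E'
from workcell import ctrl, vision, ticket, spotter
import cv2,numpy as np
o=ctrl.get_obs();print(o['t'],o['eef_pos'],np.round(o['orientation'],3).tolist(),o['force'])
ims=[]
for c in ['side','top']:
    p,d=vision.camera(c);ims.append(p)
    print(c,vision.camera_params(c)['position'])
    for n in ['left_hinge','right_hinge','left_edge','right_edge','start_top','stop_top','grinder','pot','spray_can','jar']:
        r=spotter.spot_point(c,n)
        print(n,[(np.round(x['xyz'],3).tolist(),round(x['score'],2)) for x in r[:2]])
cv2.imwrite('pics/a.png',cv2.resize(np.vstack(ims),(450,600)) if 0 else np.hstack([cv2.resize(i,(400,300)) for i in ims]))
cv2.imwrite('pics/s.png',ims[0]);cv2.imwrite('pics/t.png',ims[1])
E
```

```text
0.0 [ 0.28990047 -0.58114367  0.23033308] [[0.895, 0.446, -0.001], [0.446, -0.895, 0.002], [-0.0, -0.002, -1.0]] [ 0.47672432  0.13480429 -0.0186329 ]
side [0.21346662 0.62331384 1.03808857]
left_hinge [([0.573, 0.189, 0.247], 0.84)]
right_hinge [([0.578, -0.064, 0.244], 0.93)]
left_edge [([0.579, 0.188, 0.345], 0.59)]
right_edge [([0.614, -0.064, 0.331], 0.91), ([0.578, 0.19, 0.341], 0.58)]
start_top [([0.495, 0.094, 0.276], 0.53)]
stop_top [([0.499, 0.026, 0.282], 0.88), ([0.652, 0.32, -0.002], 0.7)]
grinder [([0.513, 0.064, -0.0], 0.71), ([0.649, 0.321, -0.002], 0.71)]
pot [([0.722, 0.051, -0.0], 0.83)]
spray_can [([0.485, 0.329, 0.003], 0.72)]
jar [([0.652, 0.32, -0.0], 0.63), ([0.577, -0.063, 0.244], 0.17)]
top [0.41492428 0.04694549 1.20961066]
left_hinge [([0.575, 0.19, 0.248], 0.96), ([0.587, 0.187, 0.339], 0.52)]
right_hinge [([0.583, -0.062, 0.246], 0.61)]
left_edge [([0.584, 0.19, 0.339], 0.68)]
right_edge [([0.616, -0.062, 0.334], 0.73)]
start_top [([0.496, 0.09, 0.272], 0.48)]
stop_top [([0.501, 0.027, 0.281], 0.64), ([0.596, -0.202, 0.004], 0.3)]
grinder []
pot [([0.719, 0.053, 0.001], 0.78), ([0.576, 0.186, 0.248], 0.41)]
spray_can [([0.485, 0.331, 0.0], 0.87), ([0.58, -0.059, 0.243], 0.59)]
jar [([0.652, 0.324, -0.0], 0.62), ([0.62, -0.062, 0.335], 0.21)]
```

View pics/s.png

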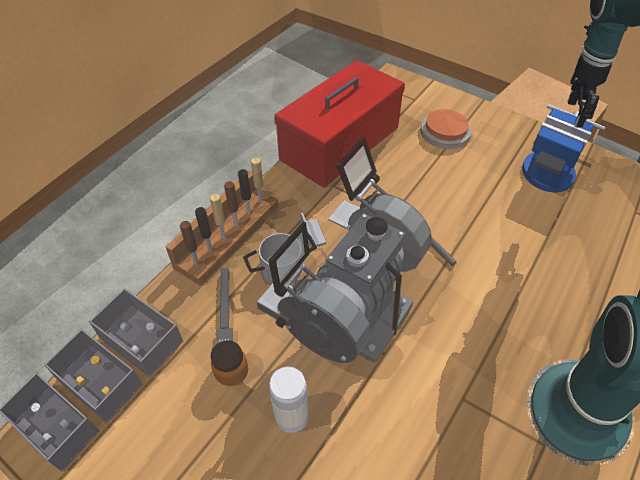

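View pics/t.png

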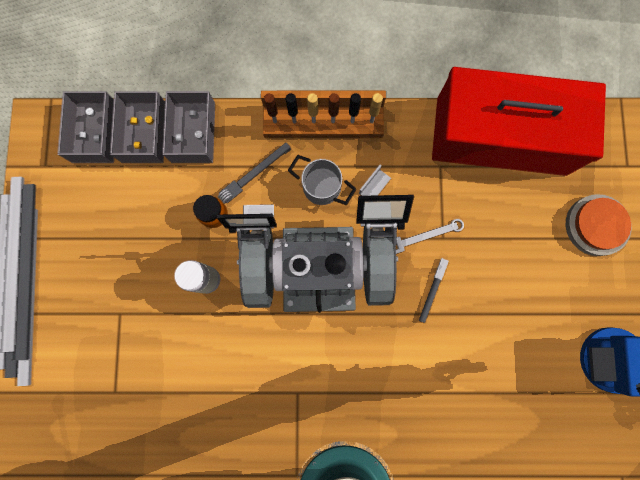

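The side view shows the left shield (~290,257) near upright and the right one (~358,170) leaning forward. The top view has start at (300,265), the mushroom at (335,265), and the grinder almost square to the robot (yaw about 1.4°). I'll lift first, shut the fingers and turn square.

```bash
python3 -m inch '[1,0,0,-4.75,0,0,0.438,1,0,0,-4.75,0,0,0.438,1,0,0,-4.75,0,0,0.438,1,0,0,-4.75,0,0,0.438,1,0,0,-4.75,0,0,0.438,1,0,0,-4.75,0,0,0.438]' 40
cat > h.py <<'E'
import numpy as np,sys
from workcell import ctrl
# grinder frame
O=np.array([0.512,0.0625,0]);a=np.radians(1.4)
R=np.array([[np.cos(a),-np.sin(a),0],[np.sin(a),np.cos(a),0],[0,0,1]])
def go(*pts):
    o=ctrl.get_obs();T=np.array(o['orientation']);p=np.array(o['eef_pos'])
    print('t',round(o['t'],2),'tcp(grinder mm)',np.round(R.T@(p-O)*1e3,1),'F',np.round(o['force'],1))
    for q in pts: print(q,np.round(T.T@(O+R@(np.array(q)/1e3)-p)/.04,2).tolist())
if __name__=='__main__': go(*eval(sys.argv[1]))
E
python3 h.py '[(30,127,420),(30,127,310)]'
```

```text
t: 1.7
eef_pos: [0.2903, -0.5818, 0.4222]
orientation: [[1.0, 0.025, 0.001], [0.025, -1.0, -0.002], [0.001, 0.002, -1.0]]
force: [-0.1, 0.5, -1.1]
finger_gap: 0.002
finger_force: 0.0
t 1.7 tcp(grinder mm) [-237.4 -638.6  422.2] F [-0.1  0.5 -1.1]
(30, 127, 420) [6.69, -19.14, 0.03]
(30, 127, 310) [6.69, -19.14, 2.78]
```

```bash
python3 -m inch '[1,6.69,-19.14,0,0,0,0,1,6.69,-19.14,0,0,0,0,1,6.69,-19.14,0,0,0,0,1,6.69,-19.14,0,0,0,0,1,6.69,-19.14,0,0,0,0,1,6.69,-19.14,0,0,0,0,1,6.69,-19.14,0,0,0,0,1,6.69,-19.14,0,0,0,0]' >/dev/null
python3 h.py '[(30,127,420),(30,127,310)]'
```

```text
t 2.5 tcp(grinder mm) [-106.2 -258.5  419.4] F [0.8 0.5 0.6]
(30, 127, 420) [3.41, -9.64, -0.01]
(30, 127, 310) [3.41, -9.63, 2.74]
```

```bash
python3 -m inch '[1,3.4,-9.6,0,0,0,0,1,3.4,-9.6,0,0,0,0,1,3.4,-9.6,0,0,0,0,1,3.4,-9.6,0,0,0,0,1,3.4,-9.6,0,0,0,0,1,3.4,-9.6,0,0,0,0,1,3.4,-9.6,0,0,0,0,1,3.4,-9.6,0,0,0,0]' >/dev/null
python3 - <<'E'
from workcell import vision,spotter
import cv2,numpy as np
from h import go
go((30,127,420),(30,127,315))
p,d=vision.camera('wrist');cv2.imwrite('pics/w.png',p)
for n in ['left_hinge','left_edge','start_top','stop_top','right_hinge']:
    print(n,[(np.round(x['xyz'],3).tolist(),round(x['score'],2)) for x in spotter.spot_point('wrist',n)[:2]])
E
```

```text
t 3.3 tcp(grinder mm) [ 27.5 117.7 419.3] F [0.4 0.5 1. ]
(30, 127, 420) [0.06, -0.23, -0.02]
(30, 127, 315) [0.07, -0.24, 2.61]
left_hinge [([0.572, 0.191, 0.248], 0.6), ([0.503, 0.096, 0.272], 0.49)]
left_edge [([0.58, -0.068, 0.247], 0.75), ([0.582, 0.191, 0.34], 0.74)]
start_top [([0.499, 0.096, 0.272], 0.74), ([0.58, 0.19, 0.341], 0.67)]
stop_top [([0.5, 0.026, 0.28], 0.64)]
right_hinge [([0.582, -0.064, 0.247], 0.79)]
```

View pics/w.png

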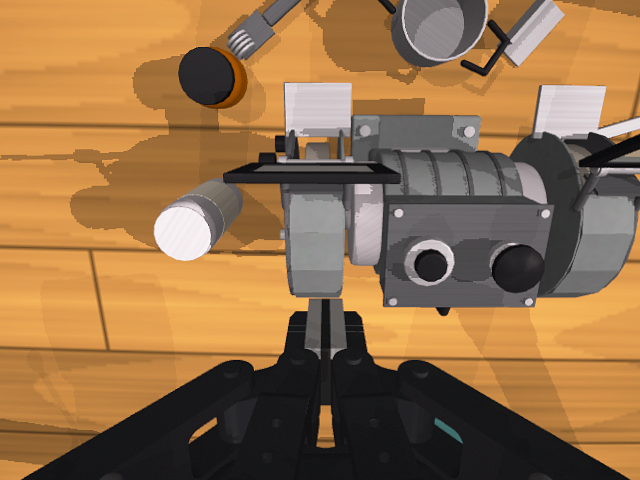

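The wrist view shows the shut fingertips (325,300) behind the left shield (310,173), with the way down clear. I'll descend behind it and work out the arc.

```bash
python3 -m inch '[1,0.05,-0.22,1.2,0,0,0,1,0.05,-0.22,2.35,0,0,0,1,0.05,-0.22,2.35,0,0,0,1,0.05,-0.22,2.35,0,0,0]'
cat > arc.py <<'E'
import numpy as np,sys
from h import go
y=float(sys.argv[1])
pts=[]
for f in eval(sys.argv[2]):
    c,s=np.cos(np.radians(f)),np.sin(np.radians(f))
    r,h=(86,-11) if f>=0 else (65,11)
    pts.append((round(65+r*c-3*s+h),y,round(247+r*s+3*c)))
go(*pts)
E
python3 arc.py 127 '[88,75,65,55,45,35,25,15]'
```

```text
t: 4.0
eef_pos: [0.539, 0.1868, 0.3279]
orientation: [[1.0, 0.023, -0.0], [0.023, -1.0, -0.001], [-0.0, 0.001, -1.0]]
force: [0.1, 0.1, 0.9]
finger_gap: 0.002
finger_force: 0.0
t 4.0 tcp(grinder mm) [ 30.1 123.6 327.9] F [0.1 0.1 0.9]
(54, 127.0, 333) [0.6, -0.09, -0.13]
(73, 127.0, 331) [1.07, -0.09, -0.08]
(88, 127.0, 326) [1.45, -0.09, 0.05]
(101, 127.0, 319) [1.77, -0.09, 0.22]
(113, 127.0, 310) [2.07, -0.09, 0.45]
(123, 127.0, 299) [2.32, -0.09, 0.72]
(131, 127.0, 286) [2.52, -0.09, 1.05]
(136, 127.0, 272) [2.65, -0.09, 1.4]
```

```bash
python3 -m inch '[1,0.6,0,-0.1,0,0,0,1,1.07,0,-0.08,0,0,0,1,1.45,0,0.05,0,0,0,1,1.77,0,0.22,0,0,0,1,2.07,0,0.45,0,0,0,1,2.32,0,0.72,0,0,0,1,2.52,0,1.05,0,0,0,1,2.65,0,1.4,0,0,0]'
python3 arc.py 127 '[15,5,-5,-15,-22,-28,-32,-35]'
```

```text
t: 4.8
eef_pos: [0.6453, 0.1907, 0.2698]
orientation: [[1.0, 0.025, -0.0], [0.025, -1.0, -0.0], [-0.0, 0.0, -1.0]]
force: [1.2, -0.4, 0.2]
finger_gap: 0.0
finger_force: 0.5
t 4.8 tcp(grinder mm) [136.4 124.9 269.8] F [ 1.2 -0.4  0.2]
(136, 127.0, 272) [-0.01, -0.05, -0.06]
(139, 127.0, 257) [0.07, -0.05, 0.32]
(141, 127.0, 244) [0.12, -0.05, 0.64]
(140, 127.0, 233) [0.09, -0.05, 0.92]
(137, 127.0, 225) [0.02, -0.05, 1.12]
(135, 127.0, 219) [-0.03, -0.05, 1.27]
(133, 127.0, 215) [-0.08, -0.05, 1.37]
(131, 127.0, 212) [-0.13, -0.05, 1.45]
```

```bash
python3 -m inch '[1,0.07,0,0.32,0,0,0,1,0.12,0,0.64,0,0,0,1,0.09,0,0.92,0,0,0,1,0.02,0,1.12,0,0,0,1,-0.03,0,1.27,0,0,0,1,-0.03,0,1.27,0,0,0]'
python3 - <<'E'
from workcell import vision,spotter
import cv2,numpy as np
p,d=vision.camera('side');cv2.imwrite('pics/s2.png',cv2.resize(p[120:400,220:480],None,fx=2,fy=2))
print([(np.round(x['xyz'],3).tolist(),round(x['score'],2)) for x in spotter.spot_point('side','left_edge')[:2]])
E
python3 arc.py 127 '[-28,-32,-35]'
```

```text
t: 5.4
eef_pos: [0.6426, 0.1906, 0.2196]
orientation: [[1.0, 0.025, -0.002], [0.025, -1.0, -0.001], [-0.002, 0.001, -1.0]]
force: [-0.3, -0.8, 0.3]
finger_gap: -0.002
finger_force: 0.0
[([0.657, 0.192, 0.201], 0.95)]
t 5.5 tcp(grinder mm) [134.5 125.1 220.7] F [ 0.2  0.9 -0.5]
(135, 127.0, 219) [0.01, -0.05, 0.04]
(133, 127.0, 215) [-0.04, -0.05, 0.14]
(131, 127.0, 212) [-0.09, -0.05, 0.22]
```

View pics/s2.png

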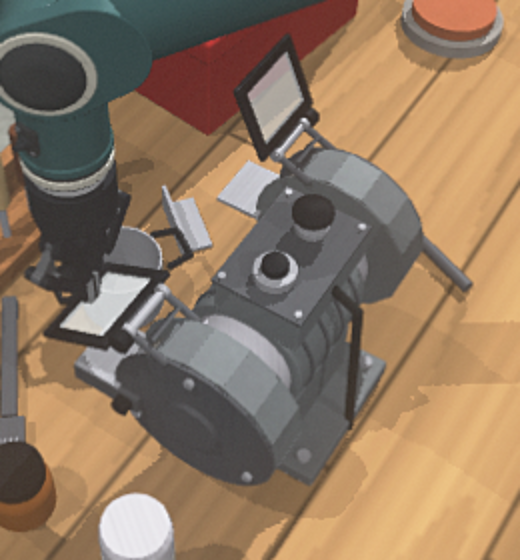

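The left shield (crop ~105,305) has gone down with the fingertips on its window; its edge height puts it about 6° short. I'll press on gently to its stop.

```bash
python3 -m inch '[1,-0.03,0,0.1,0,0,0,1,-0.06,0,0.2,0,0,0,1,-0.08,0,0.25,0,0,0,1,-0.08,0,0.25,0,0,0]'; python3 h.py '[]'
```

```text
t: 5.9
eef_pos: [0.6403, 0.1907, 0.2105]
orientation: [[1.0, 0.025, 0.0], [0.025, -1.0, -0.0], [0.0, 0.0, -1.0]]
force: [-0.0, 0.1, -0.1]
finger_gap: -0.001
finger_force: 0.0
t 5.9 tcp(grinder mm) [131.4 125.  210.5] F [-0.   0.1 -0.1]
```

```bash
python3 -m inch '[1,0,0,0.05,0,0,0,1,0,0,0.05,0,0,0]'|grep -E 'pos|force'; python3 -m inch '[1,0,0,0.05,0,0,0,1,0,0,0.05,0,0,0]'|grep -E 'pos|force'
python3 - <<'E'
from workcell import vision,spotter
import numpy as np
for c in ['side','top']:
    vision.camera(c)
    print([(np.round(x['xyz'],3).tolist(),round(x['score'],2)) for x in spotter.spot_point(c,'left_edge')[:2]])
E
```

```text
eef_pos: [0.6411, 0.1908, 0.2095]
force: [-0.3, -0.5, 4.0]
finger_force: 2.0
eef_pos: [0.642, 0.191, 0.2088]
force: [0.7, -0.8, 8.1]
finger_force: 3.8
[([0.649, 0.188, 0.191], 0.64)]
[([0.581, -0.061, 0.245], 0.22)]
```

Force rises to 8 N with no more travel and the edge is at z≈0.191 (0.193 expected), so the left shield is on its stop. Now up and over to behind the right shield.

```bash
python3 -m inch '[1,0,0,-1.2,0,0,0,1,0,0,-2.4,0,0,0,1,0,0,-3.6,0,0,0,1,-1,0,-4.8,0,0,0,1,-2.55,1.0,-4.8,0,0,0,1,-2.55,2.2,-4.8,0,0,0,1,-2.55,3.4,-4.8,0,0,0,1,-2.55,4.6,-4.8,0,0,0]'|grep -E 'pos|force'; python3 h.py '[(30,-127,420),(30,-127,325)]'
```

```text
eef_pos: [0.5417, 0.0167, 0.3992]
force: [1.0, -0.6, -0.3]
finger_force: 0.0
t 7.3 tcp(grinder mm) [ 28.6 -46.5 399.2] F [ 1.  -0.6 -0.3]
(30, -127, 420) [0.03, 2.01, -0.52]
(30, -127, 325) [0.03, 2.01, 1.86]
```

```bash
python3 -m inch '[1,0.03,1.2,0,0,0,0,1,0.03,2.05,0,0,0,0,1,0.03,2.05,0.9,0,0,0,1,0.03,2.05,1.86,0,0,0,1,0.03,2.05,1.86,0,0,0]'|grep -E 'pos|force'; python3 arc.py -127 '[88,75,65,55,45,35,25,15]'
```

```text
eef_pos: [0.543, -0.0644, 0.3191]
force: [-0.6, -0.1, -0.2]
finger_force: 0.0
t 7.8 tcp(grinder mm) [  27.8 -127.7  319.1] F [-0.6 -0.1 -0.2]
(54, -127.0, 333) [0.65, -0.02, -0.35]
(73, -127.0, 331) [1.13, -0.02, -0.31]
(88, -127.0, 326) [1.5, -0.02, -0.19]
(101, -127.0, 319) [1.83, -0.02, -0.01]
(113, -127.0, 310) [2.13, -0.02, 0.21]
(123, -127.0, 299) [2.38, -0.02, 0.48]
(131, -127.0, 286) [2.59, -0.02, 0.8]
(136, -127.0, 272) [2.72, -0.02, 1.15]
```

```bash
python3 -m inch '[1,0.65,0,0,0,0,0,1,1.13,0,0,0,0,0,1,1.5,0,-0.05,0,0,0,1,1.83,0,0.05,0,0,0,1,2.13,0,0.24,0,0,0,1,2.38,0,0.5,0,0,0,1,2.59,0,0.8,0,0,0,1,2.72,0,1.15,0,0,0]'|grep -E 'pos|force'
python3 arc.py -127 '[15,5,-5,-15,-22,-28,-32,-35]'
```

```text
eef_pos: [0.6557, -0.0612, 0.2769]
force: [0.1, 0.3, 1.0]
finger_force: 0.5
t 8.6 tcp(grinder mm) [ 140.6 -127.2  276.9] F [0.1 0.3 1. ]
(136, -127.0, 272) [-0.12, -0.0, 0.12]
(139, -127.0, 257) [-0.04, -0.0, 0.5]
(141, -127.0, 244) [0.01, -0.0, 0.82]
(140, -127.0, 233) [-0.02, -0.0, 1.1]
(137, -127.0, 225) [-0.09, -0.0, 1.3]
(135, -127.0, 219) [-0.14, -0.0, 1.45]
(133, -127.0, 215) [-0.19, -0.0, 1.55]
(131, -127.0, 212) [-0.24, -0.0, 1.62]
```

```bash
python3 -m inch '[1,-0.04,0,0.45,0,0,0,1,0,0,0.8,0,0,0,1,-0.02,0,1.1,0,0,0,1,-0.09,0,1.3,0,0,0,1,-0.14,0,1.45,0,0,0,1,-0.19,0,1.55,0,0,0,1,-0.22,0,1.62,0,0,0,1,-0.22,0,1.62,0,0,0]'|grep -E 'pos|force'
python3 -m inch '[1,0,0,0.05,0,0,0,1,0,0,0.05,0,0,0]'|grep -E 'pos|force'; python3 -m inch '[1,0,0,0.05,0,0,0,1,0,0,0.05,0,0,0]'|grep -E 'pos|force'
python3 - <<'E'
from workcell import vision,spotter
import numpy as np
for c in ['side','top']:
    vision.camera(c)
    for n in ['left_edge','right_edge']:
      print(n,[(np.round(x['xyz'],3).tolist(),round(x['score'],2)) for x in spotter.spot_point(c,n)[:2]])
E
```

```text
eef_pos: [0.6458, -0.0615, 0.2132]
force: [0.2, 0.9, 0.8]
finger_force: 0.0
eef_pos: [0.6462, -0.0616, 0.2113]
force: [-0.4, -0.8, 0.0]
finger_force: 0.1
eef_pos: [0.6465, -0.0615, 0.2096]
force: [-0.3, 0.9, 1.4]
finger_force: 0.9
left_edge [([0.649, 0.19, 0.191], 0.87)]
right_edge [([0.656, -0.064, 0.188], 0.65)]
left_edge [([0.658, 0.19, 0.19], 0.61), ([0.573, 0.184, 0.246], 0.34)]
right_edge [([0.661, -0.063, 0.192], 0.73)]
```

Nearly at the stop; press until the force rises.

```bash
for i in 1 2 3; do python3 -m inch '[1,0,0,0.05,0,0,0,1,0,0,0.05,0,0,0]'|grep -E 'pos|force'; done
```

```text
eef_pos: [0.6473, -0.0615, 0.2088]
force: [1.0, -0.3, 8.3]
finger_force: 3.5
eef_pos: [0.6482, -0.0614, 0.208]
force: [0.9, -0.3, 11.7]
finger_force: 5.2
eef_pos: [0.649, -0.0614, 0.2073]
force: [0.9, -0.5, 16.3]
finger_force: 6.9
```

Right shield is on its stop too. Up, then over to the start button.

```bash
python3 -m inch '[1,0,0,-1.2,0,0,0,1,0,0,-2.4,0,0,0,1,0,0,-3.6,0,0,0,1,0,0,-4,0,0,0,1,-1.2,-1,-4,0,0,0,1,-2.4,-2.2,-4,0,0,0,1,-3.0,-3.4,-4,0,0,0,1,-3.0,-3.4,-4,0,0,0]'|grep -E 'pos|force'
python3 - <<'E'
from workcell import vision,spotter
import numpy as np,cv2
from h import go,O,R
c='wrist';p,d=vision.camera(c);cv2.imwrite('pics/w2.png',p)
for c in ['wrist','side']:
    if c=='side': vision.camera(c)
    for n in ['left_edge','right_edge','start_top','stop_top']:
      print(c,n,[(np.round(x['xyz'],3).tolist(),round(x['score'],2)) for x in spotter.spot_point(c,n)[:2]])
q=np.array([.497,.094,.273]);g=R.T@(q-O)*1e3;print(g)
go(tuple(g+[0,0,20]),tuple(g))
E
```

```text
eef_pos: [0.5199, 0.0743, 0.3629]
force: [0.4, -0.2, 0.3]
finger_force: 0.0
wrist left_edge [([0.653, 0.195, 0.192], 0.71)]
wrist right_edge [([0.658, -0.062, 0.193], 0.71), ([0.502, 0.094, 0.274], 0.35)]
wrist start_top [([0.503, 0.093, 0.273], 0.83), ([0.486, 0.331, 0.002], 0.31)]
wrist stop_top [([0.496, 0.026, 0.279], 0.78)]
side left_edge [([0.649, 0.19, 0.189], 0.83)]
side right_edge [([0.657, -0.064, 0.191], 0.69)]
side start_top [([0.495, 0.094, 0.273], 0.74), ([0.747, 0.224, -0.004], 0.39)]
side stop_top [([0.501, 0.029, 0.282], 0.75)]
[-14.22590873  31.8570796  273.        ]
t 12.0 tcp(grinder mm) [ 11.4   7.7 362.7] F [0.1 0.6 0. ]
(np.float64(-14.225908734909185), np.float64(31.857079600397068), np.float64(293.0)) [-0.64, -0.6, 1.74]
(np.float64(-14.225908734909185), np.float64(31.857079600397068), np.float64(273.0)) [-0.64, -0.6, 2.24]
```

View pics/w2.png

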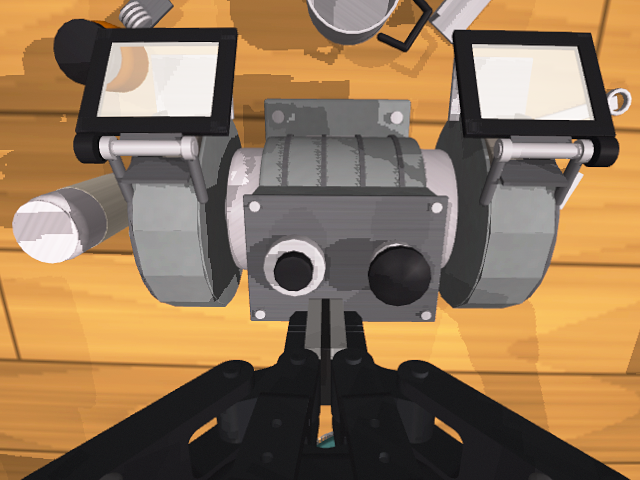

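Both shields lie flat and lowered (160,85 and 535,85). Start is at (293,270) and the mushroom at (400,275), well clear of the fingers' width.

```bash
python3 -m inch '[1,-0.61,-0.63,0,0,0,0,1,-0.61,-0.63,0.8,0,0,0,1,-0.61,-0.63,1.7,0,0,0,1,-0.61,-0.63,1.95,0,0,0,1,-0.61,-0.63,2.1,0,0,0,1,-0.61,-0.63,2.1,0,0,0]'|grep -E 'pos|force'
for i in 1 2; do python3 -m inch '[1,0,0,0.05,0,0,0,1,0,0,0.05,0,0,0]'|grep -E 'pos|force'; done
```

```text
eef_pos: [0.4983, 0.0959, 0.2794]
force: [0.2, -0.2, 0.1]
finger_force: 0.0
eef_pos: [0.4984, 0.0962, 0.2781]
force: [0.2, 0.2, -0.5]
finger_force: 0.0
eef_pos: [0.4979, 0.0961, 0.2755]
force: [0.2, 0.3, -0.9]
finger_force: 0.0
```

```bash
for i in 1 2 3 4; do python3 -m inch '[1,0,0,0.05,0,0,0,1,0,0,0.05,0,0,0]'|grep -E 'pos|force: \['; done
```

```text
eef_pos: [0.4978, 0.0961, 0.2732]
force: [0.3, 0.1, -0.1]
eef_pos: [0.4979, 0.0961, 0.2713]
force: [-0.1, -0.2, 2.6]
eef_pos: [0.4979, 0.0961, 0.2693]
force: [-0.2, -0.9, 3.3]
eef_pos: [0.4979, 0.0961, 0.2673]
force: [-1.2, -0.2, 6.0]
```

Contact started at z≈0.2725; now pressing on to the end stop.

```bash
for i in 1 2; do python3 -m inch '[1,0,0,0.05,0,0,0,1,0,0,0.05,0,0,0]'|grep -E 'pos|force: \['; done
```

```text
eef_pos: [0.498, 0.0961, 0.2669]
force: [-4.6, -2.0, 14.8]
eef_pos: [0.498, 0.0962, 0.2667]
force: [-9.5, -3.9, 27.1]
```

The force climbs to 27 N with no more travel, so the button is fully in after about 6 mm. Lift off and check.

```bash
python3 -m inch '[1,0,0,-0.6,0,0,0,1,0,0,-1.8,0,0,0,1,0,0,-3,0,0,0,1,0,0,-3.5,0,0,0,1,0,0,-3.5,0,0,0,1,0,0,-3.5,0,0,0]'|grep -E 'pos|force'
python3 - <<'E'
from workcell import vision,spotter
import numpy as np
for c in ['wrist','side']:
    vision.camera(c)
    for n in ['left_edge','right_edge','start_top','stop_top']:
      print(c,n,[(np.round(x['xyz'],3).tolist(),round(x['score'],2)) for x in spotter.spot_point(c,n)[:1]])
E
```

```text
eef_pos: [0.4975, 0.0959, 0.4024]
force: [0.3, 0.0, -0.5]
finger_force: 0.0
wrist left_edge [([0.573, 0.19, 0.246], 0.74)]
wrist right_edge [([0.66, -0.062, 0.194], 0.94)]
wrist start_top [([0.499, 0.094, 0.274], 0.65)]
wrist stop_top [([0.498, 0.027, 0.278], 0.82)]
side left_edge [([0.652, 0.189, 0.191], 0.62)]
side right_edge [([0.656, -0.063, 0.19], 0.97)]
side start_top [([0.494, 0.092, 0.275], 0.65)]
side stop_top [([0.716, -0.083, 0.001], 0.56)]
```

```bash
python3 -c "
from workcell import ticket
print(ticket.close_job())"
```

```text
the job is handed in; nothing more can be done
None
```

The job is handed in, though no verdict came back: I measured both shields down on their stops, pressed the start button fully in and it came back out, and never touched the stop button or the bystanders.

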